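# Draw out the telescopic net handle in its cradle and hold it

### The arm

A 7-joint arm with a two-finger parallel gripper is mounted at the origin on the work surface. World frame = base frame: x ahead of the robot, y to its left, z up, the work surface at z = 0. Lengths are in m, angles in degrees, forces in N, time in s.
With the tool pointing down it reaches from about 0.425 to 0.875 m from the base axis. Payload 4.7 kg.
Tool frame: the origin (TCP) lies at the very end of the fingers, on their centre line; the grasp point (between the pads) lies 19 mm behind it; z points along the fingers, y is the line along which they close (so a half turn about z gives the same grasp; the last joint's range is limited). The gripper opens to 87 mm and grips with 3 to 60 N. Pads are 19 mm wide; open, the fingers measure 117 mm over their backs; the gripper's body (75 mm by 190 mm) begins 51 mm behind the grasp point.
Start: joints at [-64.108, 18.392, -4.016, 83.108, 1.295, 78.541, -3.26], TCP at [0.276, 0.589, 0.223] pointing down, gripper open.
Joint ranges: [-163.93, 163.93], [-17.29, 119.83], [-79.2, 71.16], [3.27, 140.29], [-89.18, 269.18], [5.43, 117.66], [-154.24, 154.24]. Speed limits (degrees/s): [147.25, 147.25, 180, 180, 180, 180, 180].

### API

Orientations are given as [roll, pitch, yaw] about the fixed x, y, z axes, in that order (R = Rz(yaw) Ry(pitch) Rx(roll)).
In Python, from cell import get_obs, eyes, env gives the robot as it stands.
- The arm moves only by the tool servo_tool, never from a script. Its argument "series" is a list that holds one entry, the list of rows, each a list of 7 numbers: the shift along the tool's x, y, z in units of 300 mm (1.0 is 300 mm), then the turn, a rotation vector about the tool's x, y, z in units of pi rad (1.0 is pi rad), then the opening, from 0 (shut) to 1 (fully open). In form: [[[tx, ty, tz, wx, wy, wz, gripper], ...]]. A call has 1 to 12 rows; each row is the pose to reach, as a shift and turn from the pose commanded when the call began, along the tool's axes at that moment, turning the shorter way round; what a row does not reach only later rows make up. A row lasts 1/12 s, in which the tool goes at most 41.7 mm and 7.16 degrees, less where a joint would pass 70% of its speed; a pose out of reach is approached as far as the arm can. A call with a number of a shift or a turn outside -1 to 1 is refused whole. A call with a gripper value outside its range is refused whole. The fingers move at their own pace and stop on an object; "grip_force" is the grip in N (left out, the last holds). Time passes only in rows, so rows that repeat a pose let the fingers close. It gives the time, the measured TCP pose, the force, the opening and the grip force at its end, in the units of the state.
- get_obs(): the state, without advancing time (a new reading comes with each control period).
- eyes.read_camera(name): name is "side" or "top" or "wrist"; returns a dict with "frame" (400x640x3 uint8, red, green, blue), "depth" (400x640 float32, m along the optical axis (not along the pixel's ray), 0 where there is no reading), "fx", "fy", "cx", "cy" (pixels), "origin" and "rotation" of the camera in the world; the wrist camera has in their place "mount" (4x4, takes a point from camera to tool coordinates, whose origin is the TCP and whose axes are the flange's). Camera axes: x right, y down, z forward; pixel columns grow to the right and rows downward; lengths in m; the calibration is good to about 2 mm. A picture is of the moment at which its call begins: read the wrist's pose just before it.
- env.sign_off(): hands the job in; it is judged then, once.
The state is a dict: "time_s": time; "qpos": joint angles; "joint_velocities": joint speeds; "effort": joint torques, N m; "tool_pos": TCP position; "tool_rot": TCP orientation; "force": force on the tool from outside, world axes, zero at the start; "wrist_torque": the same for the moment, N m; "grip_width": finger opening in m; "grasp_force": force on a finger pad.
Only numpy, scipy, OpenCV 4.12 (cv2) and the standard library are available. Lean on these libraries where they do the work, as an engineer would, in place of code of your own. Each camera call takes 0.05 s, during which the arm holds its last target. There are 200 camera calls.

### The job

Lay the loose telescopic net handle down in the wooden cradle, its butt flange in the cross slot and its head over the open end. Then squeeze the button on the side of the head and draw the head straight out, past the first stop, to the second stop, and finish while still holding it there: it is spring-loaded, so the robot keeps gripping it fully drawn out, with the handle still seated. Leave the other things on the shelf where they are.

Things in the scene. Friction and masses are not known exactly. Their poses are not given: they have to be found in the camera images.
- sleeve_mid (a point): Loose telescopic net handle, 0.2 to 0.35 kg, lying flat: middle of its square aluminium sleeve (26 mm wide and high, 144 mm long), half-way up (13 mm above the underside), near the balance point; grip it here to carry it. x points along the handle to the head, z up, y to the button's side. The sleeve ends 72 mm ahead; pushed in, the handle is 213 mm long.
- flange_mid (a point): centre of the handle's dark butt flange (8 mm thick along x, 46 mm wide, 34 mm high, its underside level with the sleeve's), 76 mm behind sleeve_mid and 4 mm higher; same axes
- head_mid (a point): Centre of the handle's head, a grey block (45 mm long, 26 mm wide and high) with a 14 mm brass thread in front; same axes; 96.5 mm ahead of sleeve_mid when pushed in. Half-way along its +y side a dark steel button (22 mm long, 14 mm high) stands 6 mm out. Pinching the head across, from side to side (32 mm over the button), squeezes the button in and grips the head at once.
- button (a joint): How far the head's button is pushed in: 0 free, 0.005 m fully in (about 8 N, springs back). While it is less than 3.5 mm in, the pushed-in head is locked to the sleeve; beyond that it can be drawn out. There is no lock at either stop: let go, the head springs back.
- inner_tube (a joint): travel of the head with the thin inner tube out of the middle tube: 0 pushed in, 0.055 m at its end, the first stop (takes a pull of 2 to 4 N, springs back)
- mid_tube (a joint): Travel of the middle tube out of the sleeve: 0 pushed in, 0.055 m at its end. It starts to come (pull of 5 to 7 N, springs back) once the inner tube is at its stop; both at 0.055 is the second stop, the head then 110 mm farther out than pushed in.
- cradle_seat (a point): Wooden cradle fixed to the shelf (170 mm long, 70 mm wide, base board 12 mm thick): where sleeve_mid lies when the handle is seated, 43 mm above the shelf (sleeve's underside at 30 mm). x points the way the head must lie and be drawn out, z up. From 55 mm behind to 36 mm ahead of it fingers have room above the board; the board ends 65 mm ahead.
- cradle_slot (a point): Middle of the cross slot in the cradle's taller rear block, 76 mm behind cradle_seat and 4 mm higher, where flange_mid lies when seated (play 2.5 mm to front and rear). Slot 13 mm wide along x, open at the top, flared at the rear; walls up to about 68 mm above the shelf; the front wall has a flared gap 31 mm wide for the sleeve.
- cradle_rest (a point): middle of the cradle's lower front rest, 46 mm ahead of cradle_seat at the same height: a flared U 31 mm wide, 20 mm long along x, tops about 58 mm above the shelf, in which the sleeve lies
- jar: Bystander: small closed glass jar, 56 mm across, 70 mm tall; origin at its underside.
- spool: Bystander: orange plastic reel spool standing on its flange, 60 mm across, 40 mm tall; origin at its underside.
- tin: Bystander: round steel swivel tin with twist cap, 62 mm across, 30 mm tall; origin at its underside.
- float: Bystander: red hard silicone float standing upright, 48 mm across, 66 mm tall; origin at its underside.
- mug: Bystander: white mug, 80 mm across, 90 mm tall; origin at its underside.
- wrench: Bystander: steel wrench lying flat.
- weight: Bystander: dark steel disc weight, 48 mm across, 28 mm tall; origin at its underside.
Not all that is in view belongs to the job. Leave any purple or turquoise look-alike of the part that bears sleeve_mid alone. Of the things that look like the part that bears cradle_seat, take the one that is farthest to the robot's left at the start.

How it is judged (in metres and radians):
On the way, in this order (a step that is already met when the one before it is completed fails the run):
1. the handle lies seated in the cradle, still pushed in (distance between sleeve_mid and cradle_seat below 0.008 m and angle between the x axis of sleeve_mid and the x axis of cradle_seat, either way round below 0.08 rad and angle between sleeve_mid's own z axis and vertical below 0.1 rad and value of joint each of inner_tube, mid_tube below 0.01 m), for 0.2 s.
2. the button is squeezed in by the fingers, the head still in (value of joint button above 0.0035 m and value of joint inner_tube below 0.01 m and contact force between the fingers and button above 2 N), for 0.1 s.
3. the head is drawn out to the first stop (value of joint inner_tube above 0.048 m), for 0.1 s.
At the end, for the whole second after the job is handed in: Both tubes are drawn out to within 6 mm of their stops, the fingers still grip the head (over 2 N) with the button squeezed in more than 3.5 mm, and the handle is still seated: sleeve middle within 8 mm of cradle_seat, within 0.08 rad of its direction and within 0.1 rad of level (value of joint each of inner_tube, mid_tube above 0.049 m and value of joint button above 0.0035 m and contact force between the fingers and inner_tube above 2 N and distance between sleeve_mid and cradle_seat below 0.008 m and angle between the x axis of sleeve_mid and the x axis of cradle_seat, either way round below 0.08 rad and angle between sleeve_mid's own z axis and vertical below 0.1 rad); the arm keeps its last pose, push and grip.
It fails at once if a bystander is moved more than 30 mm or tipped over (distance of any of jar, spool, tin, float, mug, wrench, weight from where it was at the start of the episode above 0.03 m or angle between any of jar, spool, tin, float, mug, wrench, weight's own z axis and vertical above 0.6 rad).
It also fails if it takes over 48 s, if anything falls off the work surface, if the arm or the gripper's body presses on something with over 40 N, if the wrist force passes 120 N, or if a joint passes its speed limit or range.

## Working session

There is one attempt and no reset: what is moved stays moved. The work goes in short steps, Python scripts to look and compute and a tool call to move; the robot and the scene stay as the last step left them, time stands still between calls to the robot, and variables do not carry over. Pictures are saved under pics/ and viewed, at most 10 in all, crops included, and the job is handed in when it is done.

Besides the shell and the picture viewer there is one more tool, called after ">>>" as name(argument=value, ...) on one line, values as JSON. servo_tool: Moves the arm, as the interface text tells. Shifts and turns lie within -1 to 1; 1 stands for 300 mm of shift or pi rad of turn. Its arguments: {"type":"object","properties":{"series":{"type":"array"},"grip_force":{"type":"number"}},"required":["series"]}

```bash
mkdir -p pics; ls; cat > h.py <<'E'
import numpy as np, cv2, pickle
from scipy.spatial.transform import Rotation as R
from cell import get_obs, eyes, env
def cam(n):
    s=get_obs(); c=eyes.read_camera(n)
    if 'mount' in c:
        T=np.eye(4); T[:3,:3]=R.from_euler('xyz',s['tool_rot'],degrees=True).as_matrix(); T[:3,3]=s['tool_pos']
        T=T@np.array(c['mount']); c['origin']=T[:3,3]; c['rotation']=T[:3,:3]
    return c
def cloud(c):
    v,u=np.mgrid[0:400,0:640]; d=c['depth']
    p=np.stack([(u-c['cx'])/c['fx']*d,(v-c['cy'])/c['fy']*d,d],-1)
    return p@np.array(c['rotation']).T+np.array(c['origin'])
def ray(c,u,v,z):
    r=np.array(c['rotation'])@[(u-c['cx'])/c['fx'],(v-c['cy'])/c['fy'],1]; o=np.array(c['origin'])
    return o+r*(z-o[2])/r[2]
def save(c,n): cv2.imwrite('pics/'+n+'.png',c['frame'][:,:,::-1])
E
python3 - <<'E'
from h import *
print(get_obs())
for n in ['top','side']:
    c=cam(n); save(c,n+'0'); pickle.dump(c,open(n+'0.pkl','wb')); print(n,c['origin'],c['rotation'],c['fx'])
E
```

```text
pics
{'time_s': 0.0, 'qpos': array([-64.10718046,  18.44009233,  -4.01463831,  83.1740071 ,
         1.29576545,  78.54080124,  -3.2609507 ]), 'joint_velocities': array([ 0.08331892,  0.06219678, -0.04119552, -0.0909669 ,  0.03084073,
       -0.03449684, -0.01325242]), 'effort': array([-3.73310002e-05, -4.91282988e+01, -4.03929306e-01, -3.12531388e+01,
       -6.40424690e-02,  4.35093138e-02,  1.66163468e-04]), 'tool_pos': array([0.27540227, 0.58816865, 0.22145753]), 'tool_rot': array([-1.79890380e+02,  6.73567021e-03,  1.54915271e+02]), 'force': array([0.27318056, 0.12947322, 0.95648543]), 'wrist_torque': array([ 0.00677157, -0.03042801, -0.01878241]), 'grasp_force': 0.0, 'grip_width': 0.08675907559437533}
top [0.40165901 0.02621453 1.24531951] [-174.47703167   -1.83960311  -88.30646748] 468.80955740205314
side [ 0.30745142 -0.72271859  0.87703496] [-137.38573604    0.58414645  -16.79151661] 491.6965673924266
```

```bash
python3 - <<'E'
s=open('h.py').read()
s=s.replace("    return c\ndef cloud","    else: c['rotation']=R.from_euler('xyz',c['rotation'],degrees=True).as_matrix()\n    return c\ndef cloud")
open('h.py','w').write(s)
from h import *
for n in ['top','side']:
    c=pickle.load(open(n+'0.pkl','rb')); c['rotation']=R.from_euler('xyz',c['rotation'],degrees=True).as_matrix(); pickle.dump(c,open(n+'0.pkl','wb'))
    P=cloud(c); print(n,[P[v,u].round(3).tolist() for u,v in [(320,200),(200,300),(450,150)]])
E
```

```text
top [[0.527, -0.013, 0.003], [0.256, 0.291, -0.003], [0.676, -0.364, -0.001]]
side [[0.512, 0.046, -0.003], [0.201, -0.144, -0.004], [0.891, 0.116, -0.004]]
```

View pics/top0.png

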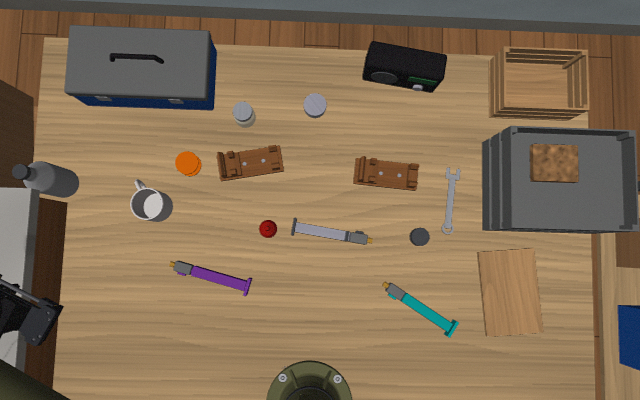

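View pics/side0.png

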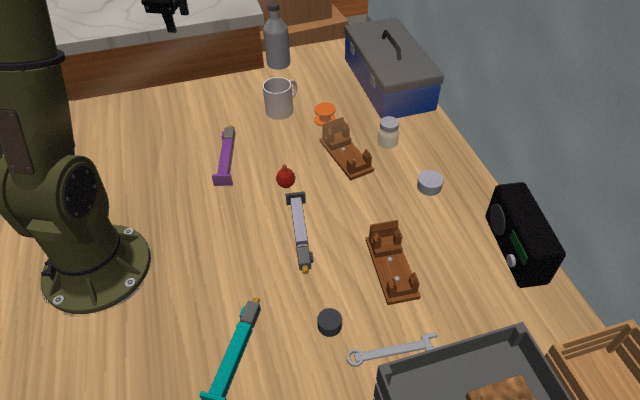

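```bash
python3 - <<'E'
from h import *
c=pickle.load(open('top0.pkl','rb')); P=cloud(c)
f=c['frame']
for nm,(x0,y0,x1,y1),zl in [('handle',(284,210,380,252),.012),('cradle',(210,138,292,188),.006)]:
    m=np.zeros((400,640),bool); m[y0:y1,x0:x1]=True; m&=P[...,2]>zl
    q=P[m]; r=cv2.minAreaRect(q[:,:2].astype(np.float32)*1000); print(nm,m.sum(),r,cv2.boxPoints(r).tolist(),np.percentile(q[:,2],[5,50,95,99]))
for n,(x0,y0,x1,y1) in [('top',(200,130,390,260)),('side',(270,110,410,290))]:
    c=pickle.load(open(n+'0.pkl','rb'))
    im=cv2.resize(c['frame'][y0:y1,x0:x1],None,fx=4 if n=='top' else 3,fy=4 if n=='top' else 3,interpolation=2); cv2.imwrite(f'pics/{n}z.png',im[...,::-1])
E
```

```text
handle 849 ((424.8771057128906, -43.817237854003906), (212.4470672607422, 68.69652557373047), 80.59658813476562) [[373.63507080078125, -143.00140380859375], [441.40850830078125, -154.22537231445312], [476.119140625, 55.36692810058594], [408.345703125, 66.59089660644531]] [0.01956003 0.02588224 0.03449331 1.24531951]
cradle 1737 ((579.4932861328125, 112.34284973144531), (350.74151611328125, 182.07928466796875), 53.27676773071289) [[401.65899658203125, 26.214523315429688], [547.6016235351562, -82.65983581542969], [757.3275756835938, 198.47117614746094], [611.3849487304688, 307.34552001953125]] [0.00873738 0.01509268 0.06593767 0.07169384]
```

View pics/topz.png

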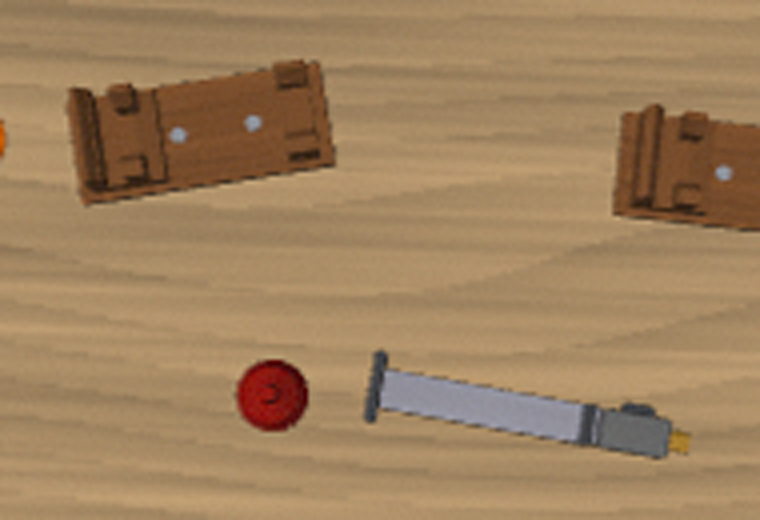

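```bash
python3 - <<'E'
from h import *
c=pickle.load(open('top0.pkl','rb')); P=cloud(c); hsv=cv2.cvtColor(c['frame'],cv2.COLOR_RGB2HSV)
def rect(m):
    q=P[m]; r=cv2.minAreaRect(q[:,:2].astype(np.float32)*1000); print(m.sum(),np.round(r[0]),np.round(r[1]),cv2.boxPoints(r).round(0).tolist(),np.median(q[:,2])); return q
def box(x0,y0,x1,y1,a,b):
    m=np.zeros((400,640),bool); m[y0:y1,x0:x1]=True; return m&(P[...,2]>a)&(P[...,2]<b)
h=box(284,210,380,252,.019,.06); rect(h)
fl=h&(P[...,2]>.030); rect(fl)
sl=h&(hsv[...,2]>130)&(hsv[...,1]<60)
n,l,s,_=cv2.connectedComponentsWithStats(sl.astype(np.uint8)); sl=l==1+s[1:,4].argmax()
q=rect(sl); u,v=np.argwhere(sl)[:,::-1].mean(0); print('sleeve px',u,v,ray(c,u,v,.026))
rr=cv2.minAreaRect(np.argwhere(sl)[:,::-1].astype(np.float32)); b=cv2.boxPoints(rr); print(np.array([ray(c,*p,.026) for p in b]).round(4).tolist())
k=box(210,138,292,188,.007,.09); rect(k)
rect(k&(P[...,2]<.02)); rect(k&(P[...,2]>.045))
for n,(u,v) in {'jar':(244,108),'tin':(315,105),'spool':(188,163),'float':(268,228),'mug':(152,205),'weight':(419,237)}.items(): print(n,ray(c,u,v,.04).round(3))
E
```

```text
792 [444. -47.] [212.  45.] [[412.0, -150.0], [456.0, -155.0], [476.0, 57.0], [431.0, 61.0]] 0.025969694840039192
85 [435. -36.] [196.  44.] [[393.0, -128.0], [437.0, -137.0], [476.0, 55.0], [433.0, 64.0]] 0.03270631445836103
460 [444. -14.] [129.  25.] [[421.0, -76.0], [446.0, -80.0], [466.0, 48.0], [442.0, 51.0]] 0.025966845120125148
sleeve px 319.5826086956522 230.94782608695652 [ 0.44374121 -0.01390596  0.026     ]
[[0.4414, 0.0514, 0.026], [0.4658, 0.0476, 0.026], [0.4459, -0.0805, 0.026], [0.4215, -0.0765, 0.026]]
1698 [622. 174.] [180. 113.] [[559.0, 88.0], [672.0, 81.0], [684.0, 260.0], [572.0, 268.0]] 0.01516744911893142
970 [622. 174.] [180. 113.] [[559.0, 88.0], [672.0, 81.0], [684.0, 260.0], [572.0, 268.0]] 0.012050935437156851
312 [619. 176.] [ 60. 151.] [[575.0, 244.0], [604.0, 97.0], [663.0, 108.0], [634.0, 256.0]] 0.05979088245294395
jar [0.759 0.194 0.04 ]
tin [0.774 0.008 0.04 ]
spool [0.608 0.331 0.04 ]
float [0.447 0.119 0.04 ]
mug [0.496 0.416 0.04 ]
weight [ 0.436 -0.271  0.04 ]
```

```bash
cat >> h.py <<'E'
def mv(p,yaw,rp=(180,0)):
    s=get_obs(); A=R.from_euler('xyz',s['tool_rot'],degrees=True); B=R.from_euler('xyz',[rp[0],rp[1],yaw],degrees=True)
    d=A.inv().apply(np.array(p)-s['tool_pos'])/.3; w=(A.inv()*B).as_rotvec()/np.pi
    print('row',np.r_[d,w].round(4).tolist(),'rows needed',max(np.linalg.norm(d)*300/41.7,np.linalg.norm(w)*180/7.16).round(1))
E
python3 - <<'E'
from h import *
mv([.48,.0,.33],81.2)
E
```

```text
row [-1.4489, -1.4874, -0.3587, -0.0004, 0.0004, 0.4095] rows needed 15.2
```

>>> servo_tool(series=[[[-0.72, -0.74, -0.36, 0, 0, 0.2, 1], [-0.72, -0.74, -0.36, 0, 0, 0.2, 1], [-0.72, -0.74, -0.36, 0, 0, 0.2, 1], [-0.72, -0.74, -0.36, 0, 0, 0.2, 1], [-0.72, -0.74, -0.36, 0, 0, 0.2, 1], [-0.72, -0.74, -0.36, 0, 0, 0.2, 1], [-0.72, -0.74, -0.36, 0, 0, 0.2, 1], [-0.72, -0.74, -0.36, 0, 0, 0.2, 1], [-0.72, -0.74, -0.36, 0, 0, 0.2, 1]]], grip_force=25)

```text
time_s: 0.85
tool_pos: [0.3817, 0.289, 0.3338]
tool_rot: [179.7, 0.1, 118.2]
force: [0.7, -0.1, -0.4]
grip_width: 0.0871
grasp_force: 0.0
```

```bash
python3 - <<'E'
from h import *
mv([.48,.0,.33],81.2)
E
```

```text
row [-1.0036, -0.1672, 0.0131, 0.0016, -0.0001, 0.2058] rows needed 7.3
```

>>> servo_tool(series=[[[-1, -0.167, 0.01, 0, 0, 0.205, 1], [-1, -0.167, 0.01, 0, 0, 0.205, 1], [-1, -0.167, 0.01, 0, 0, 0.205, 1], [-1, -0.167, 0.01, 0, 0, 0.205, 1], [-1, -0.167, 0.01, 0, 0, 0.205, 1], [-1, -0.167, 0.01, 0, 0, 0.205, 1], [-1, -0.167, 0.01, 0, 0, 0.205, 1], [-1, -0.167, 0.01, 0, 0, 0.205, 1], [-1, -0.167, 0.01, 0, 0, 0.205, 1], [-1, -0.167, 0.01, 0, 0, 0.205, 1]]])

```text
time_s: 1.68
tool_pos: [0.4782, 0.0092, 0.3272]
tool_rot: [-179.9, -0.0, 81.9]
force: [-0.2, 0.9, 0.4]
grip_width: 0.0868
grasp_force: 0.0
```

```bash
python3 - <<'E'
from h import *
c=cam('wrist'); save(c,'w1'); pickle.dump(c,open('w1.pkl','wb'))
s=get_obs();print(s['tool_pos'],s['tool_rot'],s['qpos'].round(1),c['origin'])
P=cloud(c); hsv=cv2.cvtColor(c['frame'],cv2.COLOR_RGB2HSV)
h=(P[...,2]>.018)&(P[...,2]<.045)&(abs(P[...,0]-.445)<.06)&(P[...,1]<.085)&(P[...,1]>-.2)
sl=h&(hsv[...,2]>120)&(hsv[...,1]<60)
n,l,st,_=cv2.connectedComponentsWithStats(sl.astype(np.uint8)); sl=l==1+st[1:,4].argmax()
r=cv2.minAreaRect(np.argwhere(sl)[:,::-1].astype(np.float32)); print(np.array([ray(c,*p,.026) for p in cv2.boxPoints(r)]).round(4).tolist(), np.median(P[sl][:,2]))
E
```

```text
[0.47799006 0.01053234 0.32716842] [-1.79945506e+02 -2.77513054e-02  8.20828341e+01] [-34.7  -6.1  28.   97.4   2.8  88.  -14.9] [0.48861434 0.08261354 0.48988676]
[[0.4401, 0.0523, 0.026], [0.4657, 0.0487, 0.026], [0.446, -0.0816, 0.026], [0.4183, -0.0777, 0.026]] 0.02650214155246311
```

View pics/w1.png

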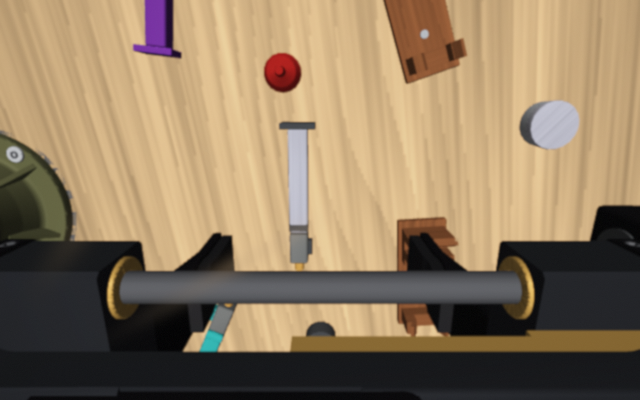

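>>> servo_tool(series=[[[0.36, -0.38, 0, 0, 0, 0, 1], [0.36, -0.38, 0, 0, 0, 0, 1], [0.36, -0.38, 0, 0, 0, 0, 1], [0.36, -0.38, 0, 0, 0, 0, 1], [0.36, -0.38, 0, 0, 0, 0, 1], [0.36, -0.38, 0, 0, 0, 0, 1], [0.36, -0.38, 0, 0, 0, 0, 1], [0.36, -0.38, 0, 0, 0, 0, 1]]])

```text
time_s: 2.4
tool_pos: [0.3807, 0.1317, 0.3275]
tool_rot: [180.0, 0.0, 82.0]
force: [1.6, 0.6, -0.2]
grip_width: 0.0871
grasp_force: 0.0
```

```bash
python3 - <<'E'
from h import *
c=cam('wrist'); save(c,'w2'); pickle.dump(c,open('w2.pkl','wb'))
s=get_obs();print(s['tool_pos'],s['tool_rot'],c['origin'])
P=cloud(c)
k=(P[...,0]>.53)&(P[...,0]<.71)&(P[...,1]>.05)&(P[...,1]<.29)
for a,b in [(.008,.018),(.05,.062),(.062,.08)]:
    m=(k&(P[...,2]>a)&(P[...,2]<b)).astype(np.uint8)
    n,l,st,ce=cv2.connectedComponentsWithStats(m)
    for i in range(1,n):
        if st[i,4]>40:
            q=P[l==i]; r=cv2.minAreaRect(q[:,:2].astype(np.float32)*1000); print(a,st[i,4],ce[i].round(),np.round(r[0],1),np.round(r[1],1),cv2.boxPoints(r).round(1).tolist(),np.median(q[:,2]).round(4))
E
```

```text
[0.38082041 0.13148697 0.32747526] [-1.79993519e+02  7.12253768e-03  8.19438930e+01] [0.3909139  0.20529869 0.49017766]
0.008 4329 [495.  99.] [618.8 176.7] [ 70.5 169.4] [[567.9000244140625, 252.89999389648438], [600.5999755859375, 86.69999694824219], [669.7999877929688, 100.4000015258789], [637.0, 266.6000061035156]] 0.0124
0.05 217 [499.  41.] [605.5 243.8] [59.8 12.5] [[574.9000244140625, 244.10000610351562], [577.2999877929688, 231.89999389648438], [636.0, 243.5], [633.5999755859375, 255.6999969482422]] 0.0589
0.05 109 [523.  55.] [627.8 221.5] [ 5.1 14.1] [[624.0, 228.0], [626.5999755859375, 214.10000610351562], [631.5999755859375, 215.0], [629.0, 228.89999389648438]] 0.058
0.05 121 [485.  68.] [585.1 213.1] [ 8.3 14.4] [[580.0, 219.8000030517578], [581.9000244140625, 205.5], [590.0999755859375, 206.5], [588.2000122070312, 220.8000030517578]] 0.0575
0.05 187 [543. 143.] [654.  116.4] [10.7 19.8] [[646.9000244140625, 125.0999984741211], [650.5999755859375, 105.5999984741211], [661.0999755859375, 107.5999984741211], [657.4000244140625, 127.0999984741211]] 0.0563
0.05 93 [507. 155.] [610.2 107.7] [ 9.8 19.9] [[603.5, 116.4000015258789], [607.4000244140625, 96.9000015258789], [617.0, 98.9000015258789], [613.0, 118.4000015258789]] 0.058
0.062 470 [508.  34.] [605.8 244.6] [61.1  9.2] [[574.9000244140625, 243.3000030517578], [576.5999755859375, 234.3000030517578], [636.5999755859375, 245.89999389648438], [634.9000244140625, 254.89999389648438]] 0.0678
0.062 141 [533.  52.] [633.  222.5] [10.6 13.9] [[626.0999755859375, 227.89999389648438], [629.5999755859375, 214.5], [639.9000244140625, 217.1999969482422], [636.4000244140625, 230.60000610351562]] 0.067
0.062 74 [493.  66.] [588.7 213.8] [ 8.5 13.8] [[583.2999877929688, 219.89999389648438], [585.7000122070312, 206.3000030517578], [594.2000122070312, 207.8000030517578], [591.7999877929688, 221.39999389648438]] 0.0684
```

View pics/w2.png

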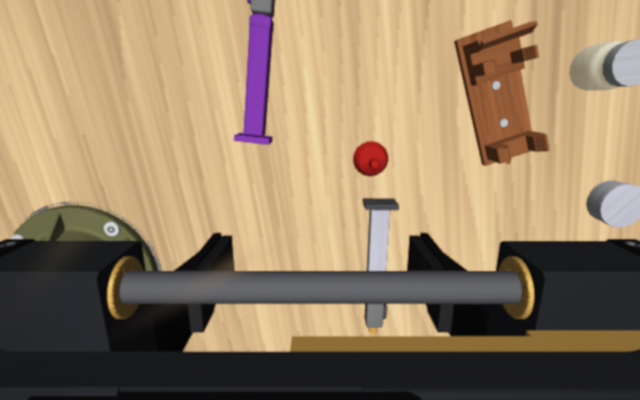

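```bash
python3 - <<'E'
from h import *
mv([.4418,-.0211,.10],81)
E
```

```text
row [-0.475, 0.2726, 0.7583, -0.0, 0.0, 0.0052] rows needed 6.7
```

>>> servo_tool(series=[[[-0.475, 0.2726, 0.4, 0, 0, 0.0052, 1], [-0.475, 0.2726, 0.5, 0, 0, 0.0052, 1], [-0.475, 0.2726, 0.758, 0, 0, 0.0052, 1], [-0.475, 0.2726, 0.758, 0, 0, 0.0052, 1], [-0.475, 0.2726, 0.758, 0, 0, 0.0052, 1], [-0.475, 0.2726, 0.758, 0, 0, 0.0052, 1], [-0.475, 0.2726, 0.758, 0, 0, 0.0052, 1], [-0.475, 0.2726, 0.758, 0, 0, 0.0052, 1], [-0.475, 0.2726, 0.758, 0, 0, 0.0052, 1], [-0.475, 0.2726, 0.758, 0, 0, 0.0052, 1], [-0.475, 0.2726, 0.758, 0, 0, 0.0052, 1]]])

```text
time_s: 3.37
tool_pos: [0.443, -0.0195, 0.1019]
tool_rot: [179.8, -0.1, 81.1]
force: [0.4, 0.5, 0.1]
grip_width: 0.087
grasp_force: 0.0
```

```bash
python3 - <<'E'
from h import *
c=cam('wrist'); save(c,'w3')
s=get_obs();print(s['tool_pos'],s['tool_rot'])
P=cloud(c); hsv=cv2.cvtColor(c['frame'],cv2.COLOR_RGB2HSV)
fl=(P[...,2]>.029)&(P[...,2]<.045)&(abs(P[...,0]-.453)<.05)&(P[...,1]<.075)&(P[...,1]>.03)
q=P[fl]; r=cv2.minAreaRect(q[:,:2].astype(np.float32)*1000); print(fl.sum(),r,np.median(q[:,2]))
sl=(P[...,2]>.02)&(P[...,2]<.029)&(abs(P[...,0]-.453)<.03)&(P[...,1]<.05)&(P[...,1]>-.02)&(hsv[...,1]<60)
q=P[sl]; r=cv2.minAreaRect(q[:,:2].astype(np.float32)*1000); print(sl.sum(),r,cv2.boxPoints(r))
mv([.4418,-.0211,.004],81)
E
```

```text
[ 0.44302421 -0.01940854  0.10193979] [ 1.79820591e+02 -9.37846573e-02  8.11632243e+01]
940 ((452.4934387207031, 47.310115814208984), (22.55194664001465, 45.48811721801758), 81.19420623779297) 0.034460694441714554
3855 ((447.5922546386719, 14.540283203125), (72.68626403808594, 25.70795249938965), 81.90899658203125) [[429.7511   -19.631939]
 [455.20312  -23.250225]
 [465.4334    48.712505]
 [439.98138   52.33079 ]]
row [-0.0067, -0.0042, 0.3264, 0.001, -0.0005, 0.0009] rows needed 2.3
```

>>> servo_tool(series=[[[-0.006, -0.0035, 0.1, 0, 0, 0, 1], [-0.006, -0.0035, 0.2, 0, 0, 0, 1], [-0.006, -0.0035, 0.28, 0, 0, 0, 1], [-0.006, -0.0035, 0.32, 0, 0, 0, 1], [-0.006, -0.0035, 0.326, 0, 0, 0, 1], [-0.006, -0.0035, 0.326, 0, 0, 0, 0.5], [-0.006, -0.0035, 0.326, 0, 0, 0, 0.1], [-0.006, -0.0035, 0.326, 0, 0, 0, 0], [-0.006, -0.0035, 0.326, 0, 0, 0, 0], [-0.006, -0.0035, 0.326, 0, 0, 0, 0], [-0.006, -0.0035, 0.326, 0, 0, 0, 0], [-0.006, -0.0035, 0.326, 0, 0, 0, 0]]], grip_force=30)

```text
time_s: 4.42
tool_pos: [0.4406, -0.022, 0.0027]
tool_rot: [180.0, -0.0, 81.1]
force: [-1.0, 0.9, -0.8]
grip_width: 0.0482
grasp_force: 0.0
```

Still closing; continue, then lift gently.

>>> servo_tool(series=[[[0, 0, 0, 0, 0, 0, 0], [0, 0, 0, 0, 0, 0, 0], [0, 0, 0, 0, 0, 0, 0], [0, 0, 0, 0, 0, 0, 0], [0, 0, 0, 0, 0, 0, 0], [0, 0, 0, 0, 0, 0, 0], [0, 0, 0, 0, 0, 0, 0]]])

```text
time_s: 5.0
tool_pos: [0.4405, -0.0221, 0.0024]
tool_rot: [180.0, -0.0, 81.1]
force: [1.2, 0.5, -1.0]
grip_width: 0.0257
grasp_force: 30.0
```

>>> servo_tool(series=[[[0, 0, -0.05, 0, 0, 0, 0], [0, 0, -0.15, 0, 0, 0, 0], [0, 0, -0.25, 0, 0, 0, 0], [0, 0, -0.35, 0, 0, 0, 0], [0, 0, -0.45, 0, 0, 0, 0], [0, 0, -0.45, 0, 0, 0, 0], [0, 0, -0.45, 0, 0, 0, 0]]])

```text
time_s: 5.58
tool_pos: [0.441, -0.0218, 0.1383]
tool_rot: [179.9, -0.1, 81.1]
force: [-0.1, 0.5, -3.3]
grip_width: 0.0259
grasp_force: 30.0
```

```bash
python3 - <<'E'
from h import *
c=cam('wrist'); save(c,'w4'); pickle.dump(c,open('w4.pkl','wb'))
s=get_obs();print(s['tool_pos'],s['tool_rot'],s['grip_width'],s['grasp_force'],s['qpos'].round(1))
P=cloud(c); A=R.from_euler('xyz',s['tool_rot'],degrees=True)
T=A.inv().apply((P-s['tool_pos']).reshape(-1,3)).reshape(P.shape)
# tool-frame: handle parts; sleeve top z? 
m=(abs(T[...,1])<.035)&(T[...,0]>.02)&(T[...,0]<.1)&(abs(T[...,2])<.05)
q=T[m]; f=q[(q[:,0]>.06)]; print(m.sum(), 'x pct',np.percentile(q[:,0],[1,50,99]),'ztop flange',np.percentile(f[:,2],[2,5,20]))
sl=q[(q[:,0]>.03)&(q[:,0]<.065)&(q[:,2]<-.0)]
print('sleeve z vs x fit',np.polyfit(sl[:,0],sl[:,2],1),'mean y',np.polyfit(sl[:,0],sl[:,1],1), np.median(sl[:,2]))
ft=f[f[:,2]<np.percentile(f[:,2],5)+.004]; r=cv2.minAreaRect(ft[:,:2].astype(np.float32)*1000); print(r,cv2.boxPoints(r))
E
```

```text
[ 0.43967469 -0.02193016  0.13676676] [-1.79952090e+02 -2.09007093e-02  8.10883561e+01] 0.025650037828778446 29.999322616495192 [-33.4  -5.4  31.6 118.7   3.1  66.  -12.1]
11512 x pct [0.02082031 0.0583743  0.08173894] ztop flange [-0.03501264 -0.03473408 -0.03408058]
sleeve z vs x fit [-0.00232411 -0.02554483] mean y [-0.01291634  0.00102177] -0.02572009850225629
((78.20256042480469, -0.11213111877441406), (46.36782455444336, 8.060343742370605), 89.2146987915039) [[ 73.85502  -23.238628]
 [ 81.914604 -23.349102]
 [ 82.5501    23.014366]
 [ 74.49052   23.12484 ]]
```

View pics/w4.png

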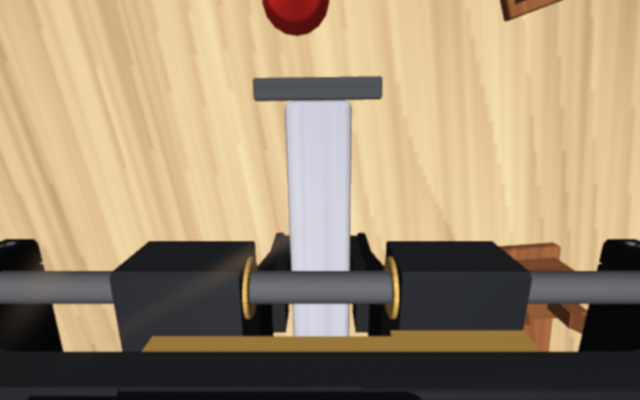

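```bash
python3 - <<'E'
from h import *
mv([.6234,.1548,.115],101.2)
E
```

```text
row [0.6768, 0.5138, 0.0724, -0.0002, -0.0002, -0.1117] rows needed 6.1
```

>>> servo_tool(series=[[[0.1, 0.07, 0, 0, 0, -0.02, 0], [0.2, 0.15, 0, 0, 0, -0.04, 0], [0.3, 0.23, 0, 0, 0, -0.06, 0], [0.4, 0.3, 0, 0, 0, -0.08, 0], [0.5, 0.38, 0.02, 0, 0, -0.1, 0], [0.6, 0.455, 0.05, 0, 0, -0.1117, 0], [0.677, 0.514, 0.072, 0, 0, -0.1117, 0], [0.677, 0.514, 0.072, 0, 0, -0.1117, 0], [0.677, 0.514, 0.072, 0, 0, -0.1117, 0], [0.677, 0.514, 0.072, 0, 0, -0.1117, 0], [0.677, 0.514, 0.072, 0, 0, -0.1117, 0]]])

```text
time_s: 6.55
tool_pos: [0.623, 0.1528, 0.1147]
tool_rot: [-179.9, 0.1, 101.1]
force: [0.1, -0.2, -0.9]
grip_width: 0.0258
grasp_force: 30.0
```

```bash
cat > chk.py <<'E'
from h import *
import sys
c=cam('wrist'); save(c,sys.argv[1])
s=get_obs();print(s['tool_pos'],s['tool_rot'],s['force'],s['grip_width'])
P=cloud(c); A=R.from_euler('xyz',s['tool_rot'],degrees=True)
T=A.inv().apply((P-s['tool_pos']).reshape(-1,3)).reshape(P.shape)
def comps(m,nm,mn=60):
    n,l,st,ce=cv2.connectedComponentsWithStats(m.astype(np.uint8))
    for i in range(1,n):
        if st[i,4]>mn:
            q=T[l==i]; r=cv2.minAreaRect(q[:,:2].astype(np.float32)*1000); print(nm,st[i,4],np.round(r[0],1),np.round(r[1],1),round(r[2],1),'z',P[l==i][:,2].mean().round(4),cv2.boxPoints(r).round(1).tolist())
reg=(T[...,0]>.03)&(T[...,0]<.14)&(abs(T[...,1])<.06)
ft=T[...,2]
comps(reg&(ft<-.031)&(ft>-.04),'flange')
comps(reg&(ft<-.02)&(ft>-.029),'sleeve')
comps(reg&(P[...,2]>.060)&(P[...,2]<.075),'wall')
comps(reg&(P[...,2]>.006)&(P[...,2]<.018),'board')
E
python3 chk.py w5
```

```text
[0.62336533 0.15293233 0.11538094] [-1.79935062e+02  2.33215572e-02  1.01067101e+02] [-0.01654862 -0.40285224 -1.90633482] 0.025974944509327812
flange 2140 [77.9 -1.4] [45.5  7.9] 89.0 z 0.147 [[73.5999984741211, -24.200000762939453], [81.5, -24.299999237060547], [82.30000305175781, 21.299999237060547], [74.4000015258789, 21.399999618530273]]
sleeve 7058 [51.9 -1. ] [26. 44.] 89.2 z 0.1385 [[29.700000762939453, -13.699999809265137], [73.69999694824219, -14.300000190734863], [74.0999984741211, 11.600000381469727], [30.0, 12.300000190734863]]
wall 2117 [92.6  0.9] [60.2 10.7] 89.9 z 0.0666 [[87.19999694824219, -29.200000762939453], [97.9000015258789, -29.200000762939453], [98.0, 31.0], [87.30000305175781, 31.0]]
wall 236 [ 66.8 -23.6] [14.8  7.8] 11.9 z 0.0688 [[58.70000076293945, -21.299999237060547], [60.29999923706055, -28.899999618530273], [74.80000305175781, -25.799999237060547], [73.19999694824219, -18.200000762939453]]
wall 438 [66.5 23.8] [10.9 13.8] 88.3 z 0.0666 [[59.5, 18.5], [73.19999694824219, 18.100000381469727], [73.5999984741211, 29.0], [59.79999923706055, 29.399999618530273]]
board 687 [106.7   0.8] [69.7  4.5] 90.0 z 0.0122 [[104.5, -34.0], [109.0, -34.0], [109.0, 35.70000076293945], [104.5, 35.70000076293945]]
board 264 [ 42.9 -30.1] [25.7  7.8] 0.1 z 0.0125 [[30.100000381469727, -26.200000762939453], [30.100000381469727, -34.099998474121094], [55.79999923706055, -34.0], [55.79999923706055, -26.200000762939453]]
board 445 [42.7 29.2] [25.3 13.8] 0.0 z 0.0125 [[30.0, 36.099998474121094], [30.0, 22.299999237060547], [55.29999923706055, 22.299999237060547], [55.29999923706055, 36.099998474121094]]
```

View pics/w5.png

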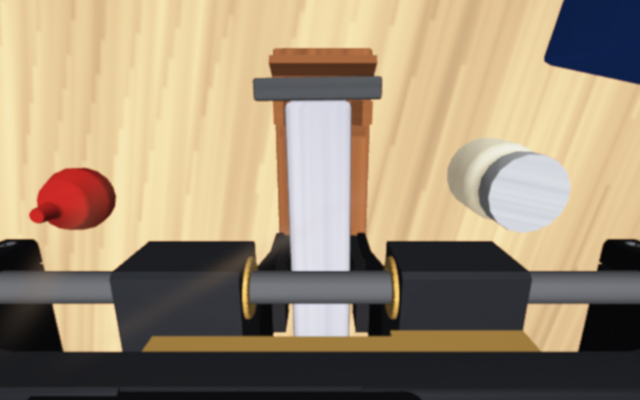

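>>> servo_tool(series=[[[0.007, 0.0035, 0, 0, 0, 0.0044, 0], [0.007, 0.0035, 0.04, 0, 0, 0.0044, 0], [0.007, 0.0035, 0.08, 0, 0, 0.0044, 0], [0.007, 0.0035, 0.11, 0, 0, 0.0044, 0], [0.007, 0.0035, 0.13, 0, 0, 0.0044, 0], [0.007, 0.0035, 0.15, 0, 0, 0.0044, 0], [0.007, 0.0035, 0.17, 0, 0, 0.0044, 0], [0.007, 0.0035, 0.17, 0, 0, 0.0044, 0], [0.007, 0.0035, 0.17, 0, 0, 0.0044, 0]]])

```text
time_s: 7.35
tool_pos: [0.6246, 0.1569, 0.0644]
tool_rot: [-180.0, 0.0, 100.4]
force: [0.0, -0.4, -2.8]
grip_width: 0.0259
grasp_force: 30.0
```

```bash
python3 chk.py w6
```

```text
[0.62502668 0.15693282 0.0649533 ] [1.79973998e+02 1.15080142e-03 1.00392992e+02] [ 0.16441437  0.01917716 -1.82353835] 0.02578632584588657
flange 2339 [78.  -1.4] [45.6  7.9] 89.2 z 0.0967 [[73.69999694824219, -24.100000381469727], [81.5999984741211, -24.200000762939453], [82.30000305175781, 21.299999237060547], [74.30000305175781, 21.399999618530273]]
sleeve 7066 [52.  -1.1] [26.1 44.1] 89.3 z 0.0883 [[29.799999237060547, -13.899999618530273], [73.80000305175781, -14.399999618530273], [74.19999694824219, 11.600000381469727], [30.100000381469727, 12.199999809265137]]
wall 3599 [89.3 -2.8] [60.3 10.4] 89.3 z 0.0666 [[83.80000305175781, -32.79999923706055], [94.19999694824219, -33.0], [94.9000015258789, 27.299999237060547], [84.5, 27.399999618530273]]
wall 752 [63.2 20.2] [11.3 14.1] 88.1 z 0.0664 [[55.900001525878906, 14.800000190734863], [70.0, 14.300000190734863], [70.4000015258789, 25.600000381469727], [56.29999923706055, 26.100000381469727]]
wall 770 [ 62.4 -24.2] [10.4 14.1] 88.9 z 0.0665 [[55.29999923706055, -29.299999237060547], [69.4000015258789, -29.600000381469727], [69.5999984741211, -19.100000381469727], [55.5, -18.899999618530273]]
board 870 [103.3  -3.2] [69.6  4.2] 89.2 z 0.0123 [[100.69999694824219, -38.0], [104.9000015258789, -38.0], [105.9000015258789, 31.5], [101.5999984741211, 31.600000381469727]]
board 540 [39.8 25.5] [19.6 14.8] 0.2 z 0.0125 [[30.0, 32.900001525878906], [30.0, 18.100000381469727], [49.599998474121094, 18.100000381469727], [49.599998474121094, 33.0]]
board 529 [ 39.2 -29.3] [18.2 15.7] 0.7 z 0.0125 [[29.899999618530273, -21.5], [30.100000381469727, -37.29999923706055], [48.400001525878906, -37.0], [48.20000076293945, -21.299999237060547]]
```

>>> servo_tool(series=[[[-0.005, -0.004, 0, 0, 0, 0, 0], [-0.005, -0.004, 0.02, 0, 0, 0, 0], [-0.005, -0.004, 0.04, 0, 0, 0, 0], [-0.005, -0.004, 0.04, 0, 0, 0, 0], [-0.005, -0.004, 0.04, 0, 0, 0, 0]]])

```text
time_s: 7.82
tool_pos: [0.6232, 0.1552, 0.052]
tool_rot: [-179.9, 0.0, 100.4]
force: [0.3, -0.0, -3.1]
grip_width: 0.0259
grasp_force: 30.0
```

```bash
python3 chk.py w7
```

```text
[0.62360647 0.15524089 0.052421  ] [-1.79966742e+02  3.20118381e-03  1.00398254e+02] [-0.31104449 -0.36255605 -1.76035305] 0.02611616562439505
flange 2514 [78.  -1.5] [45.7  8. ] 89.2 z 0.0843 [[73.69999694824219, -24.299999237060547], [81.5999984741211, -24.399999618530273], [82.30000305175781, 21.299999237060547], [74.30000305175781, 21.399999618530273]]
sleeve 7061 [51.9 -1.1] [26.1 44.1] 89.1 z 0.0759 [[29.600000381469727, -13.800000190734863], [73.80000305175781, -14.5], [74.19999694824219, 11.600000381469727], [30.100000381469727, 12.300000190734863]]
wall 4348 [90.7 -0.9] [60.4 10.6] 88.8 z 0.0666 [[84.69999694824219, -31.0], [95.30000305175781, -31.200000762939453], [96.5999984741211, 29.200000762939453], [86.0, 29.399999618530273]]
wall 86 [ 70.6 -12. ] [11.5  4.9] 39.5 z 0.0741 [[64.5999984741211, -13.800000190734863], [67.69999694824219, -17.5], [76.5999984741211, -10.199999809265137], [73.5, -6.5]]
wall 191 [70.  6.] [10.7 23. ] 40.1 z 0.074 [[58.5, 11.300000190734863], [73.19999694824219, -6.300000190734863], [81.4000015258789, 0.6000000238418579], [66.69999694824219, 18
[... 696 characters left out ...]
199999809265137], [30.0, -14.0], [43.20000076293945, -13.699999809265137], [43.099998474121094, -11.899999618530273]]
board 691 [105.3  -1.3] [69.2  3.3] 89.2 z 0.0122 [[103.0999984741211, -35.900001525878906], [106.4000015258789, -35.900001525878906], [107.4000015258789, 33.20000076293945], [104.19999694824219, 33.29999923706055]]
board 776 [40.5 25.9] [17.6 20.9] 89.8 z 0.0125 [[30.0, 17.100000381469727], [50.900001525878906, 17.0], [50.900001525878906, 34.599998474121094], [30.0, 34.70000076293945]]
board 631 [ 39.9 -27.6] [15.5 19.9] 89.6 z 0.0125 [[29.899999618530273, -35.29999923706055], [49.79999923706055, -35.400001525878906], [49.900001525878906, -20.0], [30.0, -19.799999237060547]]
```

>>> servo_tool(series=[[[0, 0.0015, 0.02, 0, 0, 0, 0], [0, 0.0015, 0.035, 0, 0, 0, 0], [0, 0.0015, 0.05, 0, 0, 0, 0], [0, 0.0015, 0.06, 0, 0, 0, 0], [0, 0.0015, 0.066, 0, 0, 0, 0], [0, 0.0015, 0.066, 0, 0, 0, 0], [0, 0.0015, 0.066, 0, 0, 0, 0]]])

```text
time_s: 8.45
tool_pos: [0.6245, 0.1553, 0.033]
tool_rot: [180.0, 0.0, 100.4]
force: [-0.6, 1.0, -2.5]
grip_width: 0.0258
grasp_force: 30.0
```

```bash
python3 chk.py w8 | grep -v board
```

```text
[0.62448626 0.15533425 0.03303732] [ 1.79972369e+02 -7.95545339e-04  1.00390544e+02] [-0.34015345 -0.17154807 -2.34273125] 0.025772915173994573
flange 4535 [91.8 -1.8] [60.5  8.5] 89.4 z 0.0679 [[87.19999694824219, -32.0], [95.80000305175781, -32.099998474121094], [96.4000015258789, 28.399999618530273], [87.9000015258789, 28.5]]
flange 2816 [78.  -1.1] [45.9  8. ] 89.2 z 0.0651 [[73.5999984741211, -24.0], [81.5999984741211, -24.100000381469727], [82.30000305175781, 21.799999237060547], [74.30000305175781, 21.899999618530273]]
flange 910 [ 64.  -24.6] [ 8.3 14.1] 88.3 z 0.0679 [[56.79999923706055, -28.5], [70.9000015258789, -28.899999618530273], [71.0999984741211, -20.600000381469727], [57.0, -20.200000762939453]]
flange 889 [64.5 21.5] [ 8.3 13.9] 89.6 z 0.0679 [[57.5, 17.399999618530273], [71.4000015258789, 17.299999237060547], [71.5, 25.600000381469727], [57.599998474121094, 25.700000762939453]]
sleeve 1673 [86.  -1.8] [60.2  3.7] 89.2 z 0.0593 [[83.80000305175781, -31.899999618530273], [87.5, -32.0], [88.30000305175781, 28.299999237060547], [84.5999984741211, 28.299999237060547]]

[... 1033 characters left out ...]
19, -32.0], [95.5, -32.20000076293945], [96.5999984741211, 28.399999618530273], [85.80000305175781, 28.600000381469727]]
wall 3012 [78.  -1.1] [46.1  8. ] 89.2 z 0.0651 [[73.69999694824219, -24.100000381469727], [81.69999694824219, -24.299999237060547], [82.30000305175781, 21.899999618530273], [74.30000305175781, 22.0]]
wall 1174 [64.6 20.4] [10.5 14. ] 89.3 z 0.0665 [[57.5, 15.300000190734863], [71.5, 15.100000381469727], [71.5999984741211, 25.600000381469727], [57.599998474121094, 25.799999237060547]]
wall 1210 [ 63.9 -23.4] [14.2 10.5] 0.3 z 0.0664 [[56.79999923706055, -18.200000762939453], [56.79999923706055, -28.700000762939453], [71.0, -28.600000381469727], [71.0, -18.100000381469727]]
```

>>> servo_tool(series=[[[0, 0, 0.004, 0, 0, 0, 0], [0, 0, 0.005, 0, 0, 0, 0], [0, 0, 0.005, 0, 0, 0, 0], [0, 0, 0.005, 0, 0, 0, 0.35], [0, 0, 0.005, 0, 0, 0, 0.6], [0, 0, 0.005, 0, 0, 0, 0.6], [0, 0, 0.005, 0, 0, 0, 0.6], [0, 0, 0.005, 0, 0, 0, 0.6], [0, 0, 0.005, 0, 0, 0, 0.6]]])

```text
time_s: 9.25
tool_pos: [0.6243, 0.1553, 0.0313]
tool_rot: [-180.0, 0.0, 100.4]
force: [0.4, 0.2, 0.5]
grip_width: 0.0505
grasp_force: 0.0
```

```bash
python3 chk.py w9 | grep -v board
```

```text
[0.62429687 0.15530059 0.03134438] [1.79999648e+02 3.43174176e-03 1.00392869e+02] [ 0.47745518 -0.12701749 -0.03688476] 0.05115285794312943
flange 5238 [91.3 -1.7] [60.3  9.6] 88.8 z 0.0674 [[85.9000015258789, -31.700000762939453], [95.5, -31.899999618530273], [96.80000305175781, 28.399999618530273], [87.19999694824219, 28.600000381469727]]
flange 3067 [78.1 -0.8] [45.9  8. ] 89.2 z 0.0645 [[73.69999694824219, -23.700000762939453], [81.80000305175781, -23.799999237060547], [82.4000015258789, 22.100000381469727], [74.4000015258789, 22.200000762939453]]
flange 1063 [ 64. -24.] [ 9.2 14.1] 89.1 z 0.0673 [[56.900001525878906, -28.5], [70.9000015258789, -28.700000762939453], [71.0999984741211, -19.5], [57.0, -19.299999237060547]]
flange 1048 [64.5 21.3] [ 9.3 14. ] 87.7 z 0.0673 [[57.29999923706055, 16.899999618530273], [71.30000305175781, 16.399999618530273], [71.69999694824219, 25.700000762939453], [57.70000076293945, 26.299999237060547]]
sleeve 1291 [85.6 -1.6] [60.1  3. ] 89.2 z 0.0582 [[83.69999694824219, -31.600000381469727], [86.69999694824219, -31.700000762939453], [87.59999847412
[... 928 characters left out ...]
84741211, -31.899999618530273], [96.5, 28.5], [85.80000305175781, 28.700000762939453]]
wall 3072 [78.1 -0.8] [45.9  8.1] 89.2 z 0.0645 [[73.69999694824219, -23.700000762939453], [81.80000305175781, -23.799999237060547], [82.4000015258789, 22.100000381469727], [74.4000015258789, 22.200000762939453]]
wall 1232 [ 64. -24.] [12.7 14.1] 88.9 z 0.0665 [[56.79999923706055, -30.200000762939453], [70.9000015258789, -30.5], [71.0999984741211, -17.799999237060547], [57.099998474121094, -17.5]]
wall 1208 [64.5 21.2] [11.6 14. ] 87.5 z 0.0665 [[57.20000076293945, 15.699999809265137], [71.19999694824219, 15.100000381469727], [71.69999694824219, 26.700000762939453], [57.70000076293945, 27.299999237060547]]
```

>>> servo_tool(series=[[[0, 0, -0.05, 0, 0, 0, 0.6], [0, 0, -0.12, 0, 0, 0, 0.6], [0, 0, -0.2, 0, 0, 0, 0.6], [0, 0, -0.25, 0, 0, 0, 0.6], [-0.1, 0, -0.25, 0, 0, -0.0044, 0.7], [-0.2, 0.005, -0.25, 0, 0, -0.0044, 0.7], [-0.314, 0.009, -0.25, 0, 0, -0.0044, 0.7], [-0.314, 0.009, -0.25, 0, 0, -0.0044, 0.7], [-0.314, 0.009, -0.25, 0, 0, -0.0044, 0.7], [-0.314, 0.009, -0.25, 0, 0, -0.0044, 0.7]]])

```text
time_s: 10.13
tool_pos: [0.6439, 0.0636, 0.1063]
tool_rot: [-180.0, -0.1, 101.2]
force: [-0.3, 0.3, -0.2]
grip_width: 0.0611
grasp_force: 0.0
```

```bash
python3 - <<'E'
from h import *
c=cam('wrist'); save(c,'w10')
s=get_obs();print(s['tool_pos'],s['tool_rot'],s['force'],s['grip_width'])
P=cloud(c); A=R.from_euler('xyz',s['tool_rot'],degrees=True)
T=A.inv().apply((P-s['tool_pos']).reshape(-1,3)).reshape(P.shape)
m=(abs(T[...,1])<.03)&(T[...,0]>.03)&(T[...,0]<.15)&(P[...,2]>.05)&(P[...,2]<.0575)
hsv=cv2.cvtColor(c['frame'],cv2.COLOR_RGB2HSV); m&=(hsv[...,1]<60)
q=T[m];r=cv2.minAreaRect(q[:,:2].astype(np.float32)*1000); print(m.sum(),r,cv2.boxPoints(r).round(1).tolist(),np.median(P[m][:,2]))
f=(abs(T[...,1])<.03)&(T[...,0]>.15)&(T[...,0]<.2)&(P[...,2]>.0617)&(P[...,2]<.067)&(hsv[...,1]<60)
q=T[f];print(f.sum());r=cv2.minAreaRect(q[:,:2].astype(np.float32)*1000); print(r)
c=cam('side'); cv2.imwrite('pics/s2.png',cv2.resize(c['frame'][90:270,270:450],None,fx=3,fy=3)[...,::-1])
E
```

```text
[0.64371745 0.06475581 0.10625173] [-1.79990652e+02 -6.82492322e-02  1.01264884e+02] [ 0.406757   -0.19592848  0.50371973] 0.0609831262332178
7086 ((77.8487319946289, -1.150355339050293), (95.58735656738281, 26.046337127685547), 0.0839938372373581) [[30.0, 11.800000190734863], [30.100000381469727, -14.199999809265137], [125.69999694824219, -14.100000381469727], [125.5999984741211, 11.899999618530273]] 0.05639629788233727
0
((0.0, 0.0), (0.0, 0.0), 0.0)
```

View pics/w10.png

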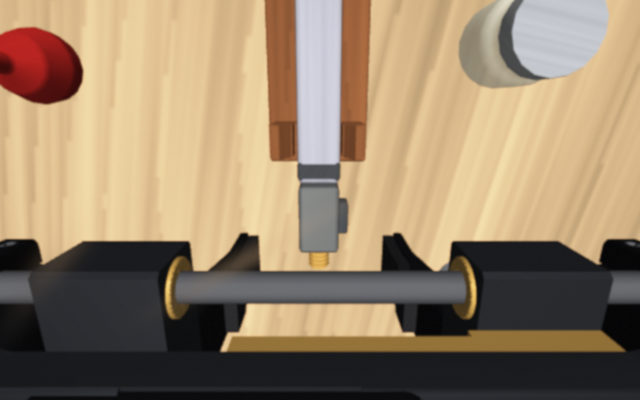

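View pics/s2.png

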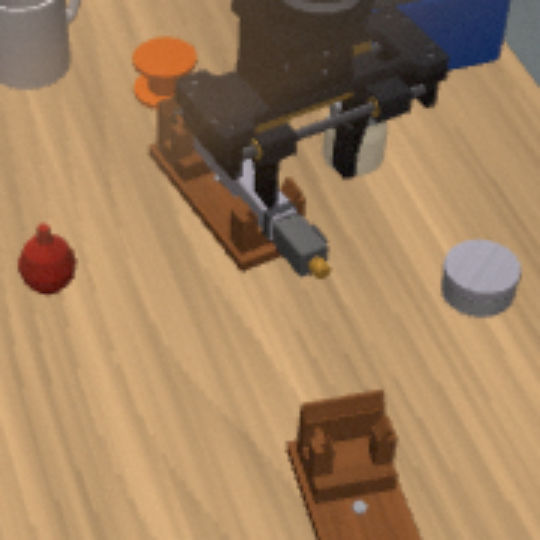

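```bash
python3 - <<'E'
from h import *
c=cam('wrist'); s=get_obs();print(s['tool_pos'],s['tool_rot'])
P=cloud(c); A=R.from_euler('xyz',s['tool_rot'],degrees=True)
T=A.inv().apply((P-s['tool_pos']).reshape(-1,3)).reshape(P.shape)
for v in range(60,275,8): print(v,T[v,319].round(4),P[v,319,2].round(3))
print([ (u,T[215,u].round(4).tolist(),P[215,u,2].round(3)) for u in (302,310,330,336,340,344,347)])
E
```

```text
[0.64368676 0.06529891 0.10626045] [-1.79991178e+02 -5.39613680e-02  1.01342139e+02]
60 [ 0.0956 -0.0009  0.0497] 0.057
68 [ 0.0913 -0.0009  0.0494] 0.057
76 [ 0.087  -0.0009  0.0489] 0.057
84 [ 0.0827 -0.0009  0.0499] 0.056
92 [ 0.0783 -0.0009  0.0492] 0.057
100 [ 0.0739 -0.0009  0.0492] 0.057
108 [ 0.0694 -0.0009  0.0486] 0.058
116 [ 0.0649 -0.0009  0.0499] 0.056
124 [ 0.0603 -0.0009  0.0499] 0.056
132 [ 0.0557 -0.0009  0.0492] 0.057
140 [ 0.051  -0.0009  0.0492] 0.057
148 [ 0.0461 -0.0009  0.0497] 0.057
156 [ 0.0411 -0.0009  0.0508] 0.056
164 [ 0.0364 -0.0009  0.0497] 0.057
172 [ 0.0315 -0.0009  0.0494] 0.057
180 [ 0.0265 -0.0009  0.0495] 0.057
188 [ 0.0201 -0.001   0.0549] 0.051
196 [ 0.016  -0.0009  0.0507] 0.056
204 [ 0.011  -0.0009  0.05  ] 0.056
212 [ 0.0058 -0.0009  0.0496] 0.057
220 [ 0.0007 -0.0009  0.0491] 0.057
228 [-0.0053 -0.0009  0.0506] 0.056
236 [-0.0104 -0.0009  0.0496] 0.057
244 [-0.0161 -0.001   0.0499] 0.056
252 [-0.0224 -0.001   0.0514] 0.055
260 [-0.0301 -0.001   0.0556] 0.051
268 [-0.0363 -0.001   0.056 ] 0.05
[(302, [0.0034, -0.0118, 0.0508], np.float64(0.055)), (310, [0.0037, -0.0066, 0.05], np.float64(0.056)), (330, [0.0034, 0.0061, 0.0509], np.float64(0.055)), (336, [0.0038, 0.0098, 0.0496], np.float64(0.057)), (340, [0.0019, 0.0127, 0.0555], np.float64(0.051)), (344, [0.0016, 0.0154, 0.0564], np.float64(0.05)), (347, [0.0014, 0.0173, 0.0568], np.float64(0.049))]
```

>>> servo_tool(series=[[[0, 0, 0.06, 0, 0, 0, 0.7], [0, 0, 0.14, 0, 0, 0, 0.7], [0, 0, 0.21, 0, 0, 0, 0.7], [0, 0, 0.26, 0, 0, 0, 0.7], [0, 0, 0.274, 0, 0, 0, 0.7], [0, 0, 0.274, 0, 0, 0, 0.7], [0, 0, 0.274, 0, 0, 0, 0.5], [0, 0, 0.274, 0, 0, 0, 0.4], [0, 0, 0.274, 0, 0, 0, 0.4], [0, 0, 0.274, 0, 0, 0, 0.4]]], grip_force=30)

```text
time_s: 11.12
tool_pos: [0.6448, 0.0633, 0.0255]
tool_rot: [179.9, -0.0, 101.2]
force: [0.1, -0.5, 0.4]
grip_width: 0.0421
grasp_force: 0.0
```

>>> servo_tool(series=[[[0, 0, 0, 0, 0, 0, 0.35], [0, 0, 0, 0, 0, 0, 0.3], [0, 0, 0, 0, 0, 0, 0.2], [0, 0, 0, 0, 0, 0, 0], [0, 0, 0, 0, 0, 0, 0], [0, 0, 0, 0, 0, 0, 0], [0, 0, 0, 0, 0, 0, 0], [0, 0, 0, 0, 0, 0, 0]]])

```text
time_s: 11.78
tool_pos: [0.6436, 0.0629, 0.0243]
tool_rot: [-180.0, 0.0, 101.2]
force: [-3.7, -1.5, 4.9]
grip_width: 0.0258
grasp_force: 30.0
```

```bash
cat > c2.py <<'E'
from h import *
c=cam('wrist'); s=get_obs();print(s['tool_pos'],s['tool_rot'],s['force'].round(1),s['grip_width'],s['grasp_force'])
P=cloud(c); hsv=cv2.cvtColor(c['frame'],cv2.COLOR_RGB2HSV); save(c,'w_%d'%(s['time_s']*100))
D=R.from_euler('z',-78.8,degrees=True).inv().apply((P-[.623,.157,0]).reshape(-1,3)).reshape(P.shape) # cradle frame
m=(abs(D[...,1])<.025)&(D[...,0]>-.06)&(D[...,0]<.035)&(P[...,2]>.05)&(P[...,2]<.064)&(hsv[...,1]<60)
if m.sum()>99:
    q=D[m];r=cv2.minAreaRect(q[:,:2].astype(np.float32)*1000); print('sleeve',m.sum(),np.round(r[0],1),np.round(r[1],1),round(r[2],2),cv2.boxPoints(r).round(1).tolist(),np.median(P[m][:,2]),'pitch',np.polyfit(q[:,0],q[:,2],1))
f=(abs(D[...,1])<.03)&(D[...,0]>-.1)&(D[...,0]<-.06)&(P[...,2]>.060)&(P[...,2]<.08)&(hsv[...,1]<60)
if f.sum()>50:
    q=D[f];r=cv2.minAreaRect(q[:,:2].astype(np.float32)*1000); print('flange',f.sum(),np.round(r[0],1),np.round(r[1],1),round(r[2],2),np.median(P[f][:,2]))
E
python3 c2.py
```

```text
[0.64360603 0.06288538 0.02431691] [-1.79958869e+02  3.12259547e-03  1.01184162e+02] [-3.7 -1.1  3.7] 0.025460902813521365 30.000771281775087
sleeve 9891 [12.2  1.4] [45.6 26. ] 0.13 [[-10.600000381469727, 14.399999618530273], [-10.600000381469727, -11.600000381469727], [35.0, -11.5], [35.0, 14.5]] 0.056440473823924364 pitch [-9.02012473e-06  5.63952567e-02]
```

>>> servo_tool(series=[[[-0.01, 0, 0, 0, 0, 0, 0], [-0.02, 0, 0, 0, 0, 0, 0], [-0.03, 0, 0, 0, 0, 0, 0], [-0.04, 0, 0, 0, 0, 0, 0], [-0.05, 0, 0, 0, 0, 0, 0], [-0.05, 0, 0, 0, 0, 0, 0], [-0.05, 0, 0, 0, 0, 0, 0]]])

```text
time_s: 12.42
tool_pos: [0.6475, 0.0481, 0.0245]
tool_rot: [179.9, 0.0, 101.1]
force: [0.3, 3.3, 2.0]
grip_width: 0.0258
grasp_force: 30.0
```

```bash
python3 c2.py
```

```text
[0.64748471 0.04830531 0.02448011] [1.79922774e+02 1.02580255e-02 1.01160981e+02] [0.4 1.4 2.9] 0.025903465561281182 30.00035512028262
sleeve 6835 [19.9  2.7] [29.9 26. ] 0.15 [[4.900000095367432, 15.699999809265137], [4.900000095367432, -10.300000190734863], [34.900001525878906, -10.199999809265137], [34.79999923706055, 15.800000190734863]] 0.056507230509250855 pitch [-0.00026438  0.05645785]
```

>>> servo_tool(series=[[[-0.015, 0, 0, 0, 0, 0, 0], [-0.035, 0, 0, 0, 0, 0, 0], [-0.055, 0, 0, 0, 0, 0, 0], [-0.075, 0, 0, 0, 0, 0, 0], [-0.095, 0, 0, 0, 0, 0, 0], [-0.115, 0, 0, 0, 0, 0, 0], [-0.13, 0, 0, 0, 0, 0, 0], [-0.138, 0, 0, 0, 0, 0, 0], [-0.138, 0, 0, 0, 0, 0, 0], [-0.138, 0, 0, 0, 0, 0, 0], [-0.138, 0, 0, 0, 0, 0, 0]]])

```text
time_s: 13.38
tool_pos: [0.6549, 0.008, 0.0243]
tool_rot: [180.0, -0.0, 101.2]
force: [0.2, 2.5, 1.5]
grip_width: 0.0256
grasp_force: 30.0
```

>>> servo_tool(series=[[[-0.015, 0, 0, 0, 0, 0, 0], [-0.035, 0, 0, 0, 0, 0, 0], [-0.055, 0, 0, 0, 0, 0, 0], [-0.075, 0, 0, 0, 0, 0, 0], [-0.095, 0, 0, 0, 0, 0, 0], [-0.115, 0, 0, 0, 0, 0, 0], [-0.13, 0, 0, 0, 0, 0, 0], [-0.14, 0, 0, 0, 0, 0, 0], [-0.15, 0, 0, 0, 0, 0, 0], [-0.155, 0, 0, 0, 0, 0, 0], [-0.155, 0, 0, 0, 0, 0, 0], [-0.155, 0, 0, 0, 0, 0, 0]]])

```text
time_s: 14.38
tool_pos: [0.6636, -0.0362, 0.024]
tool_rot: [-180.0, -0.1, 101.2]
force: [-0.3, 5.8, 1.2]
grip_width: 0.0256
grasp_force: 30.0
```

```bash
python3 c2.py; python3 -c "
from h import *
d=get_obs()['tool_pos']-np.array([.6436,.0629,.0243]);print(d@[.194,-.981,0],d@[.981,.194,0])"
```

```text
[ 0.66356996 -0.03600513  0.02395015] [-1.79966984e+02 -1.31440886e-01  1.01251458e+02] [-0.2  5.7  1.9] 0.025973493238137378 30.000248942524195
0.10090010451529566 0.00040294008783485144
```

>>> servo_tool(series=[[[-0.01, 0, 0, 0, 0, 0, 0], [-0.02, 0, 0, 0, 0, 0, 0], [-0.03, 0, 0, 0, 0, 0, 0], [-0.035, 0, 0, 0, 0, 0, 0], [-0.035, 0, 0, 0, 0, 0, 0], [-0.035, 0, 0, 0, 0, 0, 0]]])

```text
time_s: 14.93
tool_pos: [0.6656, -0.0462, 0.0239]
tool_rot: [-180.0, -0.1, 101.3]
force: [0.8, 5.4, 0.9]
grip_width: 0.0257
grasp_force: 30.0
```

```bash
python3 -c "
from h import *
s=get_obs();d=s['tool_pos']-np.array([.6436,.0629,.0243]);print(d@[.194,-.981,0],d@[.981,.194,0],s['force'])"
```

```text
0.1113115075399266 0.0003955231326665948 [0.79376857 5.40175973 0.86338468]
```

>>> servo_tool(series=[[[-0.004, 0, 0, 0, 0, 0, 0], [-0.006, 0, 0, 0, 0, 0, 0], [-0.006, 0, 0, 0, 0, 0, 0], [-0.006, 0, 0, 0, 0, 0, 0]]])

```text
time_s: 15.27
tool_pos: [0.6659, -0.0477, 0.0239]
tool_rot: [-180.0, -0.2, 101.3]
force: [-0.4, 6.0, 1.2]
grip_width: 0.0259
grasp_force: 30.0
```

>>> servo_tool(series=[[[-0.003, 0, 0, 0, 0, 0, 0], [-0.005, 0, 0, 0, 0, 0, 0], [-0.005, 0, 0, 0, 0, 0, 0], [-0.005, 0, 0, 0, 0, 0, 0]]])

```text
time_s: 15.6
tool_pos: [0.666, -0.0479, 0.0237]
tool_rot: [-179.9, -0.2, 101.3]
force: [0.0, 8.1, 1.9]
grip_width: 0.0259
grasp_force: 30.0
```

```bash
python3 - <<'E'
from h import *
s=get_obs();d=s['tool_pos']-np.array([.6436,.0629,.0243]);print(d@[.194,-.981,0],d@[.981,.194,0],s['force'],s['grip_width'])
c=cam('top'); cv2.imwrite('pics/t3.png',cv2.resize(c['frame'][130:250,200:360],None,fx=5,fy=5)[...,::-1])
P=cloud(c); D=R.from_euler('z',-78.8,degrees=True).inv().apply((P-[.623,.157,0]).reshape(-1,3)).reshape(P.shape)
hsv=cv2.cvtColor(c['frame'],cv2.COLOR_RGB2HSV)
m=(abs(D[...,1])<.025)&(D[...,0]>-.09)&(D[...,0]<.1)&(P[...,2]>.045)&(P[...,2]<.062)&(hsv[...,1]<60)&(hsv[...,2]>120)
q=D[m];print(m.sum(),q.min(0),q.max(0),np.median(q,0))
E
```

```text
0.1130297317700789 0.00043850572867487614 [0.02322846 8.08290377 1.91572756] 0.02588413067283835
561 [-0.06850566 -0.01054682  0.04592578] [0.09987633 0.01541915 0.06170699] [0.00587276 0.00192644 0.05550959]
```

View pics/t3.png

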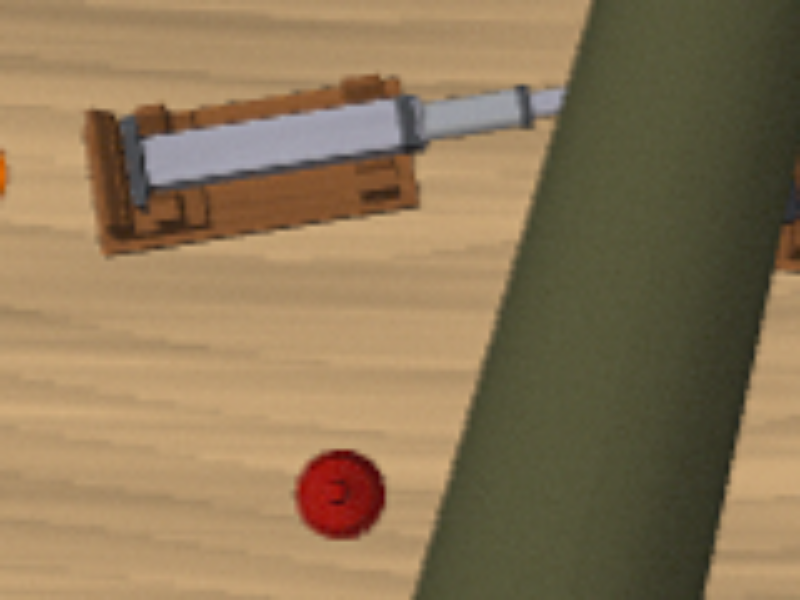

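>>> servo_tool(series=[[[-0.003, 0, 0, 0, 0, 0, 0], [-0.003, 0, 0, 0, 0, 0, 0], [-0.003, 0, 0, 0, 0, 0, 0], [-0.003, 0, 0, 0, 0, 0, 0], [-0.003, 0, 0, 0, 0, 0, 0]]])

```text
time_s: 16.07
tool_pos: [0.666, -0.0479, 0.0237]
tool_rot: [-179.9, -0.3, 101.3]
force: [-0.4, 8.9, 1.7]
grip_width: 0.0257
grasp_force: 30.0
```

```bash
python3 -c "
from h import *
s=get_obs();d=s['tool_pos']-np.array([.6436,.0629,.0243]);print(d@[.194,-.981,0],s['force'],s['grasp_force']); print(env.sign_off())"
```

```text
0.11303927552412368 [-0.39104434  8.88791386  1.69176466] 30.0001042149961
the job is handed in; nothing more can be done
None
```

The handle is seated in the left-hand cradle, and I handed the job in at about 16 s with the gripper still holding the head drawn out at the second stop: it would draw no farther as the pull rose to 8.9 N, with 30 N of grip on the head; sign-off returned no verdict.

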